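Set the rack scanner reading and hold the vial rack home in its corner

ROBOT

A 6-joint arm with a two-finger parallel gripper is mounted at the origin on the work surface. World frame = base frame: x ahead of the robot, y to its left, z up, the work surface at z = 0. Lengths are in m, angles in rad, forces in N, time in s.
With the tool pointing down it reaches from about 0.25 to 0.8 m from the base axis. Payload 3.9 kg.
Tool frame: the origin (TCP) lies midway between the tips of the shut fingers; the grasp point (between the pads) lies 19 mm behind it; z points along the fingers, y is the line along which they close (so a half turn about z gives the same grasp; the last joint's range is limited). The gripper opens to 85 mm and grips with 20 to 120 N. Pads are 22 mm wide; open, the fingers measure 114 mm over their backs; the gripper's body (76 mm by 85 mm) begins 54 mm behind the grasp point. The pads swing forward as they close: fully open they stand 13 mm farther back than shut.
Start: joints at [1.202, 0.26, -0.138, 1.173, 0, 1.571], TCP at [0.189, 0.49, 0.21] pointing down, gripper open.
Joint ranges: [-2.78, 2.78], [-0.83, 1.72], [-1.28, 1.37], [-1.9, 2.12], [-1.57, 1.48], [-3.14, 3.14]. Speed limits (rad/s): [2.57, 2.57, 3.14, 3.14, 3.14, 3.14].

INTERFACE

Orientations are given as a unit quaternion [x, y, z, w].
In Python, from bench import manip gives the robot as it stands. The module is installed in compiled form; this text tells all that it offers.
- The arm moves only by the tool send_rows, never from a script. Its argument "motion" is a list of rows, each a list of 7 numbers: the turn, a rotation vector about the tool's x, y, z in rad, then the shift along the tool's x, y, z in m, then the opening in per cent of the stroke, from 0 (shut) to 100 (fully open). In form: [[rx, ry, rz, x, y, z, fingers], ...]. A call has 1 to 20 rows; each row is the pose to reach, as a shift and turn from the pose commanded when the call began, along the tool's axes at that moment; what a row does not reach only later rows make up. A row lasts 1/12 s, in which the tool goes at most 41.7 mm and 7.16 degrees, less where a joint would pass 70% of its speed; a pose out of reach is approached as far as the arm can. A call with a gripper value outside its range is refused whole. The fingers move at their own pace and stop on an object; the grip force is fixed at half the most. Time passes only in rows, so rows that repeat a pose let the fingers close. It gives the time, the measured TCP pose, the force, the opening and the grip force at its end, in the units of the state.
- manip.observe(): the state, without advancing time (a new reading comes with each control period).
- manip.capture(name): name is "side" or "top" or "wrist"; returns the picture (480x640x3 uint8, blue, green, red); there is no depth.
- manip.camera_model(name): a dict with "mtx" (3x3 intrinsics, pixels), "k1" (the pictures are not rectified: a ray, as slopes to the right and down, at radius r is drawn at 1 + k1 r^2 times it, then the intrinsics apply), "extrinsics" (4x4, takes a point from camera to world coordinates). Camera axes: x right, y up, looking along -z (the intrinsics and any distortion apply to the point x, -y, -z); pixel columns grow to the right and rows downward; lengths in m; the calibration is good to about 2 mm. A picture is of the moment at which its call begins: read the wrist's pose just before it. camera_model takes no time and is no camera call; for the wrist camera it gives the pose at the moment of the call.
- manip.job_done(): hands the job in; it is judged then, once.
The state is a dict: "t": time; "q": joint angles; "qd": joint speeds; "joint_efforts": joint torques, N m; "tcp_pos": TCP position; "eef_rot": TCP orientation; "force": force on the tool from outside, world axes, zero at the start; "wrist_torque": the same for the moment, N m; "finger_gap": finger opening in m; "finger_force": force on a finger pad.
Only numpy, scipy, OpenCV 4.12 (cv2) and the standard library are available. Lean on these libraries where they do the work, as an engineer would, in place of code of your own. Each camera call takes 0.05 s, during which the arm holds its last target. There are 200 camera calls.

TASK

Set the rack scanner reading by pressing its three keys in order, one at a time: the small round wake key, the square rack-size key, then the long read key. Then slide the vial rack that stands loose on the scanner's glass home into the corner of the fence and the side stop, and with one slanting push on it hold it pressed firmly both back against the fence and down flat on the glass. Finish while still holding it like that, and leave the bottle and glassware around the scanner alone.

Things in the scene. Friction and masses are not known exactly. Their poses are not given: they have to be found in the camera images.
- scanner: Flat-bed rack scanner, fixed on the bench: white housing 240 (x) x 350 (y) x 75 mm high. Origin: centre of its underside; x points away from the robot towards the fence, y left, z up; yaw within 15 degrees of straight. Its flat deck is 75 mm above the bench: dark glass on the left, key panel on the right with three keys in a row from near to far, 50 mm apart at y = -125 mm, then a small display.
- corner (a point): Point on the glass where the faces of fence and side stop meet (in the scanner: x +70, y +145, z +75 mm). Its axes are the scanner's axes.
- glass: The dark glass, flush with the deck. Its origin is at deck level above the scanner's centre, axes as the scanner's; it reaches from x = -106 to +70 and from y = -50 to +145 mm.
- fence: Aluminium bar 12 mm high and 12 mm thick on the deck along the far side of the glass. Its origin is at deck level above the scanner's centre, axes as the scanner's; the bar's face towards the robot is at x = +70 mm, from y = -50 to +157 mm.
- stop: Side stop: aluminium bar 12 mm high and 12 mm thick on the deck at the left end of the glass. Its origin is at deck level above the scanner's centre, axes as the scanner's; the bar's face towards the glass (-y) is at y = +145 mm, from x = -30 to +70 mm.
- rack: Loose grey plastic vial rack, about 0.26 kg, 62 (x) x 110 (y) x 36 mm; ten vials whose 12 mm blue caps reach 48 mm above the glass. Origin: centre of its underside; axes along its sides, parallel to the scanner's when home. Starts flat on the glass, 15 to 45 mm short of the fence, 12 to 50 mm short of the side stop, turned up to 12 degrees. Friction on the glass about 0.6.
- rack_center (a point): Centre of the rack's body, 18 mm above its underside.
- rack_face (a point): Middle of the rack's slanted label face, 20 mm to the robot's side (-x) of its centre and 25 mm above its underside. The near side is upright for the lowest 14 mm (at x = -31 mm), then leans back at 45 degrees up to the top's edge at x = -9 mm; the other three sides are upright. A push square to this face goes forward (+x) and down at 45 degrees.
- rack_corner (a point): Bottom corner of the rack at its far left (x +31, y +55, z 0 mm in the rack's frame); it meets corner when the rack is home, its far long side along the fence and its left end against the side stop.
- key_wake_top (a point): Top centre of the wake key: small and round, 17 mm across, the one nearest the robot (in the scanner's frame x -75, y -125, z +84 mm). All keys are white and stand 9 mm above the deck, 4 mm when fully pressed. They are sprung: 1 N starts them, about 4.6 N takes them fully down.
- key_size_top (a point): Top centre of the rack-size key: square, 20 x 20 mm, the middle one (x -25, y -125, z +84 mm in the scanner's frame).
- key_read_top (a point): Top centre of the read key: long, 20 (x) x 36 mm (y), the farthest one (x +25, y -125, z +84 mm in the scanner's frame).
- key_wake (a joint): Travel of the wake key in m: 0 up, 0.005 fully down; it counts as pressed beyond 0.003 and as up below 0.0015.
- key_size (a joint): Travel of the rack-size key, likewise.
- key_read (a joint): Travel of the read key, likewise.
- bottle: Amber reagent bottle with red cap, 68 mm wide, 135 mm high, standing beside the scanner. Origin: centre of its underside. Leave it.
- beaker: Glass beaker, 72 mm wide, 92 mm high, beside the scanner. Origin: centre of its underside. Leave it.
- flask: Conical glass flask, 80 mm wide at the foot, 115 mm high, beside the scanner. Origin: centre of its underside. Leave it.
- jar: White jar with black lid, 68 mm wide, 75 mm high, beside the scanner. Origin: centre of its underside. Leave it.
There are look-alikes about, which are no part of the job. What is shaped like the rack but pink or yellow is not meant.

How it is judged:
On the way, in this order (a step that is already met when the one before it is completed fails the run):
1. the wake key is pressed on its own (value of joint key_wake above 0.003 m and value of joint each of key_size, key_read below 0.0015 m), for 0.1 s.
2. then the rack-size key on its own (value of joint key_size above 0.003 m and value of joint each of key_wake, key_read below 0.0015 m), for 0.1 s.
3. then the read key on its own (value of joint key_read above 0.003 m and value of joint each of key_wake, key_size below 0.0015 m), for 0.1 s.
4. then, the keys being up, the rack is slid home into the corner of fence and side stop (value of joint each of key_wake, key_size, key_read below 0.0015 m and x of rack_corner in the frame of corner above -0.003 m and y of rack_corner in the frame of corner above -0.003 m and z of rack_corner in the frame of corner below 0.002 m and angle between the x axis of rack and the x axis of scanner, either way round below 0.03 rad and angle between rack's own z axis and vertical below 0.03 rad), for 0.2 s.
At the end, for the whole second after the job is handed in: Keys up; rack still, flat on the glass and square to the fence (0.03 rad), its far left corner within 3 mm of fence and side stop; the fingers press on it with over 4 N so that it bears on the fence with over 3 N and on the glass with over 6 N (its own weight is 2 to 3.2 N) (all of step 4 and contact force between the fingers and rack above 4 N and contact force between rack and fence above 3 N and contact force between rack and glass above 6 N and linear speed of rack below 0.01 m/s); the arm keeps its last pose, push and grip.
It fails at once if two keys are pressed at once (value of joint each of key_wake, key_size above 0.002 m or value of joint each of key_wake, key_read above 0.002 m or value of joint each of key_size, key_read above 0.002 m).
It fails at once if a bottle or glass beside the scanner is pushed more than 20 mm or tipped (distance of any of bottle, beaker, flask, jar from where it was at the start of the episode above 0.02 m or angle between any of bottle, beaker, flask, jar's own z axis and vertical above 0.3 rad).
It also fails if it takes over 59 s, if anything falls off the work surface, if the arm or the gripper's body presses on something with over 40 N, if the wrist force passes 120 N, or if a joint passes its speed limit or range.

## Working session

There is one attempt and no reset: what is moved stays moved. The work goes in short steps, Python scripts to look and compute and a tool call to move; the robot and the scene stay as the last step left them, time stands still between calls to the robot, and variables do not carry over. Pictures are saved under pics/ and viewed, at most 10 in all, crops included, and the job is handed in when it is done.

Besides the shell and the picture viewer there is one more tool, called as a command line: name --pt "numbers of a row" for each row, then --argument value for the rest. send_rows: Moves the arm, as the interface text tells. Its arguments: {"type":"object","properties":{"motion":{"type":"array"}},"required":["motion"]}

```bash
mkdir -p pics; python3 - <<'E'
from bench import manip
import cv2,numpy as np
a=manip.capture("top");b=manip.capture("side")
cv2.imwrite("pics/top.png",a);cv2.imwrite("pics/side.png",b)
for n in("top","side","wrist"):
    m=manip.camera_model(n);print(n,np.round(m["mtx"],1).tolist(),m["k1"],np.round(m["extrinsics"],3).tolist())
s=manip.observe();print(s)
E
```

```text
top [[516.1, 0.0, 323.9], [0.0, 516.1, 234.1], [0.0, 0.0, 1.0]] -0.09532939434582027 [[0.027, 0.999, -0.034, 0.492], [-1.0, 0.028, 0.014, 0.058], [0.015, 0.034, 0.999, 1.043], [0.0, 0.0, 0.0, 1.0]]
side [[553.4, 0.0, 309.0], [0.0, 553.4, 234.2], [0.0, 0.0, 1.0]] -0.0714285099978436 [[0.925, 0.213, -0.316, 0.181], [-0.381, 0.542, -0.749, -0.818], [0.012, 0.813, 0.582, 0.743], [0.0, 0.0, 0.0, 1.0]]
wrist [[414.9, 0.0, 321.9], [0.0, 414.9, 237.4], [0.0, 0.0, 1.0]] -0.09348782401689398 [[0.361, -0.898, -0.251, 0.126], [0.933, 0.347, 0.098, 0.514], [-0.001, -0.27, 0.963, 0.373], [0.0, 0.0, 0.0, 1.0]]
{'t': 0.1, 'q': array([ 1.20202367e+00,  2.60600845e-01, -1.39220026e-01,  1.17270385e+00,
        9.07697654e-06,  1.57083676e+00]), 'qd': array([ 3.78191337e-04, -1.53931793e-03,  5.09169128e-05,  7.96622572e-04,
        5.73128183e-04, -1.00287414e-03]), 'joint_efforts': array([-1.22822767e-04, -4.06509054e+01,  2.54527134e+01,  1.00605818e-02,
       -5.33194941e-05, -3.77958315e-06]), 'tcp_pos': array([0.1890135 , 0.48910835, 0.20906492]), 'eef_rot': array([ 1.83363105e-01,  9.83044874e-01, -8.48720749e-04, -1.62889424e-04]), 'force': array([-0.39360271, -0.28116586,  0.09422157]), 'wrist_torque': array([ 0.02097813, -0.01259481,  0.01145826]), 'finger_force': 0.0, 'finger_gap': 0.08555912929189617}
```

View pics/top.png

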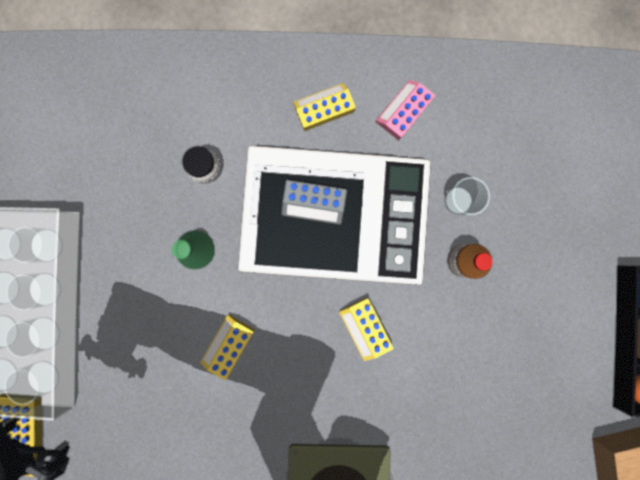

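View pics/side.png

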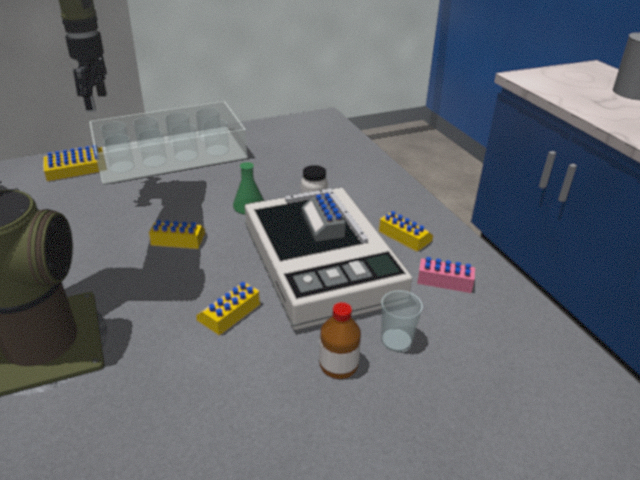

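The grey rack on the glass, top (315,200), is the one I want. The look-alikes are yellow at top (325,105), (227,347), (367,328) and (20,420), and pink at (407,108). The keys are wake (400,260), size (401,233) and read (403,207). Next I'll measure the deck outline, keys and caps.

```bash
cat > h.py <<'E'
import numpy as np,cv2
from bench import manip
from scipy.spatial.transform import Rotation as R
def ray(m,uv,z):
    uv=np.asarray(uv,float).reshape(-1,1,2)
    n=cv2.undistortPoints(uv,m["mtx"],np.array([m["k1"],0,0,0.])).reshape(-1,2)
    T=m["extrinsics"];d=np.c_[n[:,0],-n[:,1],-np.ones(len(n))]@T[:3,:3].T
    o=T[:3,3];return (o+d*((z-o[2])/d[:,2])[:,None])[:,:2]
def proj(m,P):
    T=m["extrinsics"];c=(np.atleast_2d(P)-T[:3,3])@T[:3,:3];n=np.c_[c[:,0],-c[:,1]]/-c[:,2:]
    r2=(n**2).sum(1)[:,None];n=n*(1+m["k1"]*r2);return n*[m["mtx"][0,0],m["mtx"][1,1]]+m["mtx"][:2,2]
def caps(img,m,z,hsvlo=(105,120,60),hsvhi=(130,255,255),amin=15):
    h=cv2.cvtColor(img,cv2.COLOR_BGR2HSV);k=cv2.inRange(h,hsvlo,hsvhi)
    n,l,s,c=cv2.connectedComponentsWithStats(k);i=[j for j in range(1,n) if s[j,4]>=amin]
    return c[i],s[i,4],ray(m,c[i],z)
def goto(p,yaw,tilt=0.):
    """rotvec+shift in current tool axes to reach p with tool y along scanner y"""
    s=manip.observe();A=R.from_quat(s["eef_rot"]);x=np.array([np.cos(yaw),np.sin(yaw),0]);
    B=R.from_matrix(np.c_[-x,[-np.sin(yaw),np.cos(yaw),0],[0,0,-1]])*R.from_euler('y',-tilt)
    return np.round((A.inv()*B).as_rotvec(),3),np.round(A.inv().apply(np.asarray(p)-s["tcp_pos"]),4)
E
python3 - <<'E'
from h import *
a=cv2.imread("pics/top.png");m=manip.camera_model("top")
k=cv2.inRange(a,(190,190,190),(255,255,255));k[:140]=0;k[290:]=0;k[:,:235]=0;k[:,435:]=0
c=max(cv2.findContours(k,cv2.RETR_EXTERNAL,cv2.CHAIN_APPROX_NONE)[0],key=cv2.contourArea)
r=cv2.minAreaRect(ray(m,c[:,0],.075).astype(np.float32));print("deck",r,cv2.boxPoints(r))
h=cv2.cvtColor(a,cv2.COLOR_BGR2HSV)
C,A,P=caps(a,m,.123)
for i in range(len(C)):
    if 280<C[i][0]<350 and 170<C[i][1]<215: print(C[i].round(1),A[i],P[i].round(4))
g=cv2.inRange(a,(200,200,200),(255,255,255));n,l,s,cc=cv2.connectedComponentsWithStats(g[190:275,385:420])
print([(cc[i]+[385,190],s[i,4],ray(m,cc[i]+[385,190],.084)) for i in range(1,n) if s[i,4]>20])
cv2.imwrite("pics/crop.png",cv2.resize(a[135:295,230:440],None,fx=3.5,fy=3.5,interpolation=cv2.INTER_CUBIC))
E
```

```text
deck ((0.5613098740577698, 0.025780275464057922), (0.3473423719406128, 0.23726364970207214), 87.25666809082031) [[ 0.43450177 -0.14201394]
 [ 0.67149353 -0.15336981]
 [ 0.688118    0.19357449]
 [ 0.45112622  0.20493037]]
[293.5 185.9] 29 [0.6076 0.1022]
[304.3 187.6] 29 [0.6051 0.0828]
[315.3 189.4] 29 [0.6024 0.063 ]
[326.3 191.1] 33 [0.6    0.0432]
[337.3 192.7] 28 [0.5977 0.0234]
[291.6 196.5] 31 [0.5886 0.105 ]
[302.5 198.2] 28 [0.586  0.0854]
[313.6 199.6] 30 [0.584  0.0655]
[324.7 201.6] 29 [0.581  0.0455]
[335.5 203.2] 28 [0.5787 0.0262]
[(array([402.59 , 205.885]), np.int32(200), array([[ 0.5811043 , -0.10091377]])), (array([400.79464286, 232.5       ]), np.int32(112), array([[ 0.53117156, -0.09860714]])), (array([418.54901961, 262.15686275]), np.int32(51), array([[ 0.47670211, -0.13326853]])), (array([398.88888889, 259.20634921]), np.int32(63), array([[ 0.48125877, -0.09618033]]))]
```

View pics/crop.png

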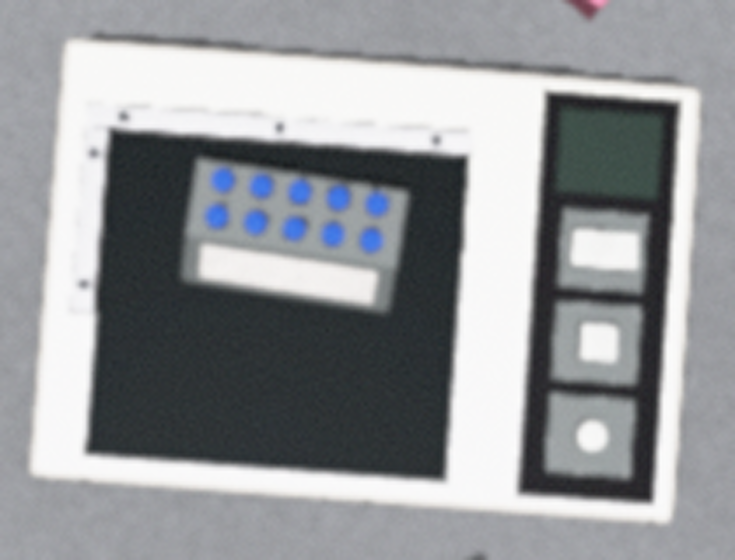

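The crop confirms the grey rack with its white label, caps at the far side, turned clockwise. The keys, in order, are wake (590,436), size (599,342) and read (605,250) in the crop. Keys and deck outline agree on a yaw of about -0.047.

```bash
python3 - <<'E'
from h import *
print(goto([.481,-.096,.11],-.047)); print(goto([.481,-.096,.14],-.047))
E
```

```text
(array([-0.002, -0.   , -0.322]), array([-0.4833, -0.4403,  0.0998]))
(array([-0.002, -0.   , -0.322]), array([-0.4833, -0.4404,  0.0698]))
```

send_rows --pt "0 0 -0.322 -0.483 -0.44 0.05 0" --pt "0 0 -0.322 -0.483 -0.44 0.05 0" --pt "0 0 -0.322 -0.483 -0.44 0.05 0" --pt "0 0 -0.322 -0.483 -0.44 0.05 0" --pt "0 0 -0.322 -0.483 -0.44 0.05 0" --pt "0 0 -0.322 -0.483 -0.44 0.05 0" --pt "0 0 -0.322 -0.483 -0.44 0.05 0" --pt "0 0 -0.322 -0.483 -0.44 0.05 0" --pt "0 0 -0.322 -0.483 -0.44 0.05 0" --pt "0 0 -0.322 -0.483 -0.44 0.05 0" --pt "0 0 -0.322 -0.483 -0.44 0.05 0" --pt "0 0 -0.322 -0.483 -0.44 0.05 0" --pt "0 0 -0.322 -0.483 -0.44 0.05 0" --pt "0 0 -0.322 -0.483 -0.44 0.05 0" --pt "0 0 -0.322 -0.483 -0.44 0.05 0" --pt "0 0 -0.322 -0.483 -0.44 0.05 0" --pt "0 0 -0.322 -0.483 -0.44 0.05 0" --pt "0 0 -0.322 -0.483 -0.44 0.1 0" --pt "0 0 -0.322 -0.483 -0.44 0.1 0" --pt "0 0 -0.322 -0.483 -0.44 0.1 0"

```text
t: 1.77
tcp_pos: [0.4772, -0.0939, 0.1068]
eef_rot: [0.023, 1.0, 0.001, -0.004]
force: [-1.0, 0.8, 0.1]
finger_gap: -0.0
finger_force: 0.0
```

```bash
python3 - <<'E'
from h import *
im=manip.capture("wrist");cv2.imwrite("pics/w1.png",im)
s=manip.observe();print(s["tcp_pos"],s["force"],s["t"],goto([.481,-.096,.0785],-.047))
m=manip.camera_model("wrist");print(proj(m,s["tcp_pos"]))
E
```

```text
[ 0.47896558 -0.09406693  0.10865822] [-0.30895539  0.267856    0.4272047 ] 1.8167 (array([ 0.001, -0.005,  0.001]), array([-0.0023, -0.0019,  0.0301]))
[[321.58970689 286.15715124]]
```

View pics/w1.png

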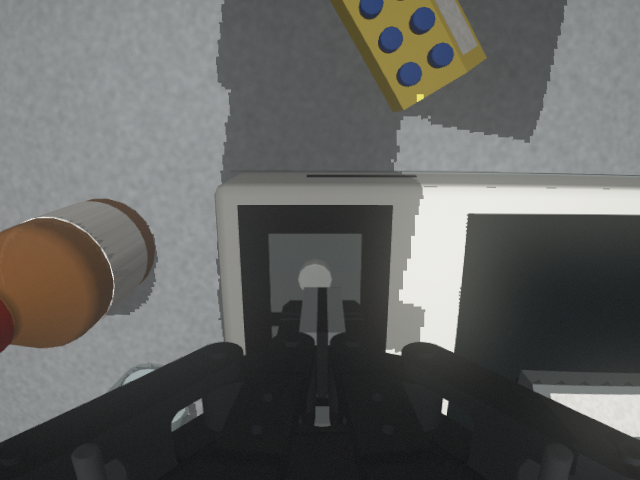

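The wrist view shows the shut tips at (321,286), right over the round wake key at (315,276), with the bottle at (55,280) clear. Pressing.

send_rows --pt "0 0 0 -0.001 -0.002 0.015 0" --pt "0 0 0 -0.001 -0.002 0.024 0" --pt "0 0 0 -0.001 -0.002 0.028 0" --pt "0 0 0 -0.001 -0.002 0.03 0" --pt "0 0 0 -0.001 -0.002 0.03 0" --pt "0 0 0 -0.001 -0.002 0.03 0"

```text
t: 2.32
tcp_pos: [0.4824, -0.0968, 0.0805]
eef_rot: [0.023, 1.0, -0.0, 0.0]
force: [0.4, 0.0, -0.1]
finger_gap: -0.0
finger_force: 0.0
```

send_rows --pt "0 0 0 0 0 0.002 0" --pt "0 0 0 0 0 0.002 0" --pt "0 0 0 0 0 0.002 0"

```text
t: 2.57
tcp_pos: [0.4822, -0.0969, 0.078]
eef_rot: [0.023, 1.0, -0.0, 0.0]
force: [0.6, -0.1, -0.5]
finger_gap: -0.0
finger_force: 0.0
```

```bash
python3 - <<'E'
from h import *
im=manip.capture("wrist");cv2.imwrite("pics/w2.png",cv2.resize(im[200:400,200:440],None,fx=3,fy=3))
b=manip.capture("side");cv2.imwrite("pics/s2.png",cv2.resize(b[200:330,240:420],None,fx=4,fy=4))
s=manip.observe();print(s["tcp_pos"],s["force"],s["t"])
E
```

```text
[ 0.48212333 -0.09692568  0.07793982] [-0.05216402  0.40073754 -0.12438883] 2.6667
```

View pics/w2.png

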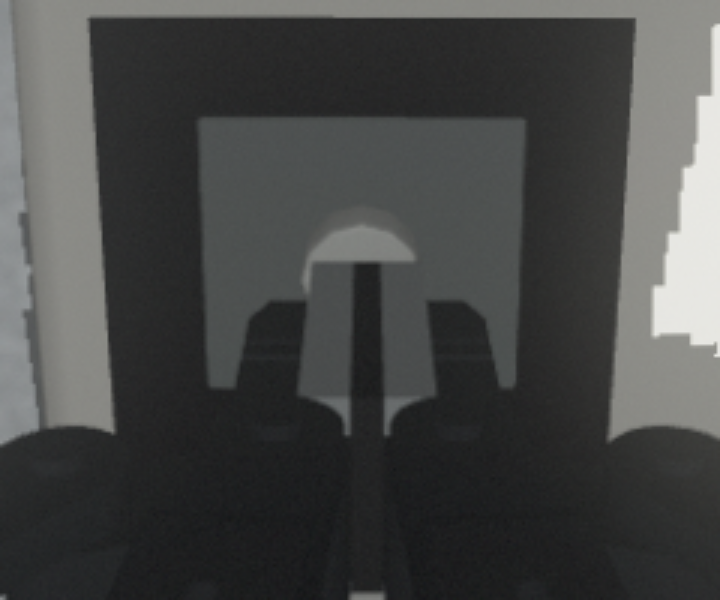

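View pics/s2.png

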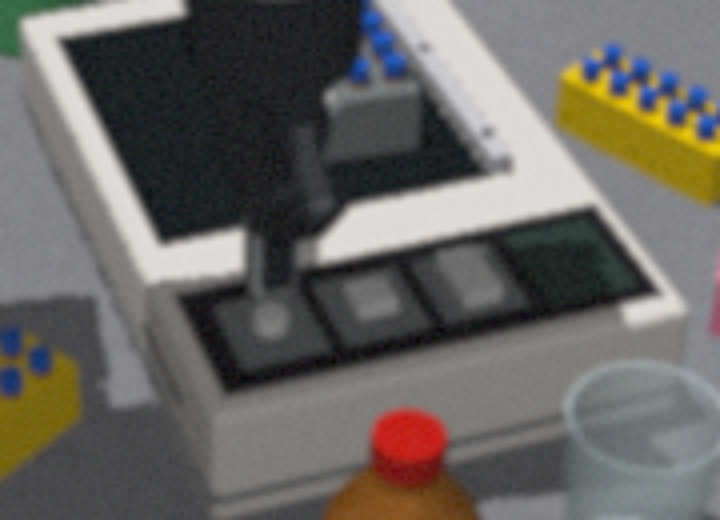

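```bash
python3 - <<'E'
from h import *
s=manip.observe();p=s["tcp_pos"]
for n in("side","wrist","top"):
    m=manip.camera_model(n);print(n,proj(m,p),proj(m,[[.481,-.096,.084],[.5312,-.0986,.084],[.5811,-.1009,.084]]).round(1).tolist())
print(s["force"],s["joint_efforts"],s["wrist_torque"])
E
```

```text
side [[307.0796989 280.6129093]] [[306.4, 277.9], [331.8, 272.4], [356.3, 266.9]]
wrist [[321.62706577 286.01335642]] [[323.8, 289.0], [323.1, 392.7], [323.1, 477.2]]
top [[398.77872391 258.70752694]] [[398.8, 259.3], [400.8, 232.5], [402.6, 205.9]]
[-0.05216402  0.40073754 -0.12438883] [ 1.49514887e-02 -3.91620755e+01  2.16744912e+01  8.91596410e-04
  6.00279654e-04  9.11350662e-05] [ 0.03372427 -0.03269175  0.04044981]
```

send_rows --pt "0 0 0 0 0 0.002 0" --pt "0 0 0 0 0 0.003 0" --pt "0 0 0 0 0 0.003 0"

```text
t: 2.92
tcp_pos: [0.4818, -0.0969, 0.0745]
eef_rot: [0.023, 1.0, 0.0, -0.0]
force: [-1.1, 0.6, 0.3]
finger_gap: -0.0001
finger_force: 0.0
```

send_rows --pt "0 0 0 0 0 0.002 0" --pt "0 0 0 0 0 0.003 0" --pt "0 0 0 0 0 0.003 0"

```text
t: 3.17
tcp_pos: [0.4818, -0.0968, 0.0715]
eef_rot: [0.023, 1.0, 0.0, -0.0]
force: [-0.2, 0.2, -0.6]
finger_gap: -0.0003
finger_force: 0.0
```

send_rows --pt "0 0 0 0 0 0.002 0" --pt "0 0 0 0 0 0.003 0" --pt "0 0 0 0 0 0.003 0"

```text
t: 3.42
tcp_pos: [0.4818, -0.0968, 0.0685]
eef_rot: [0.023, 1.0, 0.0, -0.0]
force: [-0.4, 0.4, -0.2]
finger_gap: -0.0001
finger_force: 0.0
```

```bash
python3 - <<'E'
from h import *
im=manip.capture("wrist");b=manip.capture("side")
A=cv2.resize(im[240:360,262:382],(400,400));B=cv2.resize(b[230:310,270:350],(400,400),interpolation=cv2.INTER_CUBIC)
cv2.imwrite("pics/c3.png",np.hstack([A,B]))
E
```

```text
(no output)
```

View pics/c3.png

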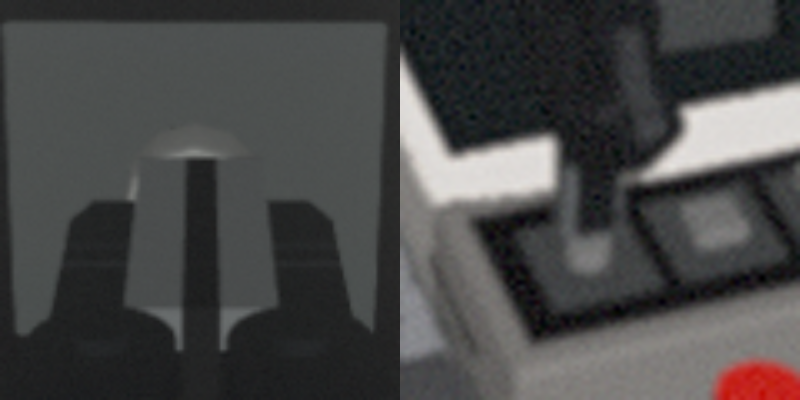

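The tip at (588,240) in the right half is now just at the key top at (588,255), so contact is close. Continuing down.

send_rows --pt "0 0 0 0 0 0.002 0" --pt "0 0 0 0 0 0.002 0" --pt "0 0 0 0 0 0.002 0"

```text
t: 3.77
tcp_pos: [0.482, -0.0969, 0.0667]
eef_rot: [0.023, 1.0, 0.0, -0.0]
force: [1.4, 0.6, 0.7]
finger_gap: 0.0002
finger_force: 0.0
```

send_rows --pt "0 0 0 0 0 0.002 0" --pt "0 0 0 0 0 0.002 0" --pt "0 0 0 0 0 0.002 0"

```text
t: 4.02
tcp_pos: [0.4819, -0.0969, 0.0647]
eef_rot: [0.023, 1.0, 0.0, -0.0]
force: [0.8, -0.3, 1.1]
finger_gap: 0.0002
finger_force: 0.0
```

Contact is starting (about 1 N).

send_rows --pt "0 0 0 0 0 0.002 0" --pt "0 0 0 0 0 0.002 0" --pt "0 0 0 0 0 0.002 0"

```text
t: 4.27
tcp_pos: [0.482, -0.0969, 0.0627]
eef_rot: [0.023, 1.0, -0.0, -0.0]
force: [0.5, 0.3, 0.1]
finger_gap: -0.0
finger_force: 0.0
```

send_rows --pt "0 0 0 0 0 0.0015 0" --pt "0 0 0 0 0 0.0015 0" --pt "0 0 0 0 0 0.0015 0"

```text
t: 4.52
tcp_pos: [0.4821, -0.0969, 0.0614]
eef_rot: [0.023, 1.0, -0.0, 0.0]
force: [-1.2, -0.7, 0.8]
finger_gap: -0.0002
finger_force: 0.9
```

send_rows --pt "0 0 0 0 0 0.0015 0" --pt "0 0 0 0 0 0.0015 0" --pt "0 0 0 0 0 0.0015 0"

```text
t: 4.77
tcp_pos: [0.4822, -0.0969, 0.0599]
eef_rot: [0.023, 1.0, -0.0, 0.0]
force: [-1.0, -1.2, 1.9]
finger_gap: 0.0002
finger_force: 1.4
```

send_rows --pt "0 0 0 0 0 0.0015 0" --pt "0 0 0 0 0 0.0015 0" --pt "0 0 0 0 0 0.0015 0"

```text
t: 5.02
tcp_pos: [0.4822, -0.0969, 0.0584]
eef_rot: [0.023, 1.0, -0.0, 0.0]
force: [-0.9, 0.2, 2.6]
finger_gap: -0.0002
finger_force: 1.9
```

send_rows --pt "0 0 0 0 0 0.0018 0" --pt "0 0 0 0 0 0.0018 0" --pt "0 0 0 0 0 0.0018 0"

```text
t: 5.27
tcp_pos: [0.4822, -0.0969, 0.0574]
eef_rot: [0.023, 1.0, -0.0, 0.0]
force: [-3.0, -0.1, 10.5]
finger_gap: 0.0002
finger_force: 5.4
```

Bottomed with 10 N. The tip actually sits 21 mm behind the reported TCP, so I'll use that offset. Hold, lift, then press the size key.

send_rows --pt "0 0 0 0 0 0 0" --pt "0 0 0 0 0 0 0" --pt "0 0 0 0 0 -0.02 0" --pt "0 0 0 0 0 -0.025 0" --pt "0 0 0 -0.025 0 -0.025 0" --pt "0 0 0 -0.05 0 -0.025 0" --pt "0 0 0 -0.05 0 -0.025 0" --pt "0 0 0 -0.05 0 -0.01 0" --pt "0 0 0 -0.05 0 -0.005 0" --pt "0 0 0 -0.05 0 -0.002 0" --pt "0 0 0 -0.05 0 0 0" --pt "0 0 0 -0.05 0 0 0" --pt "0 0 0 -0.05 0 0 0" --pt "0 0 0 -0.05 0 0 0"

```text
t: 6.43
tcp_pos: [0.5315, -0.0991, 0.0575]
eef_rot: [0.023, 1.0, 0.0, 0.0]
force: [-2.8, 1.0, 6.9]
finger_gap: 0.0
finger_force: 3.6
```

send_rows --pt "0 0 0 0 0 0.0005 0" --pt "0 0 0 0 0 0.0005 0" --pt "0 0 0 0 0 -0.02 0" --pt "0 0 0 0 0 -0.025 0" --pt "0 0 0 -0.025 0 -0.025 0" --pt "0 0 0 -0.05 0 -0.025 0" --pt "0 0 0 -0.05 0 -0.025 0" --pt "0 0 0 -0.05 0 -0.01 0" --pt "0 0 0 -0.05 0 -0.005 0" --pt "0 0 0 -0.05 0 -0.002 0" --pt "0 0 0 -0.05 0 0 0" --pt "0 0 0 -0.05 0 0.0005 0" --pt "0 0 0 -0.05 0 0.0005 0" --pt "0 0 0 -0.05 0 0.0005 0" --pt "0 0 0 -0.05 0 0.0005 0"

```text
t: 7.68
tcp_pos: [0.5812, -0.1015, 0.0575]
eef_rot: [0.023, 1.0, 0.0, 0.0]
force: [-2.5, 0.9, 8.7]
finger_gap: 0.0003
finger_force: 4.4
```

All three keys are done. From the caps, the rack centre in the scanner frame is about (19, 41) mm, turned -4.5°; home is (39, 90). First I'll push it along +y from its right end.

send_rows --pt "0 0 0 0 0 0 0" --pt "0 0 0 0 0 0 0" --pt "0 0 0 0 0 -0.03 0" --pt "0 0 0 0 0 -0.04 0" --pt "0 0 0 0.005 0.035 -0.04 0" --pt "0 0 0 0.01 0.068 -0.04 0" --pt "0 0 0 0.01 0.068 -0.04 0" --pt "0 0 0 0.01 0.068 -0.03 0" --pt "0 0 0 0.01 0.068 -0.016 0" --pt "0 0 0 0.01 0.068 -0.016 0" --pt "0 0 0 0.01 0.068 -0.016 0"

```text
t: 8.6
tcp_pos: [0.5738, -0.0339, 0.0707]
eef_rot: [0.024, 1.0, -0.0, -0.001]
force: [-0.8, -0.8, 0.2]
finger_gap: 0.0002
finger_force: 0.0
```

```bash
cat >> h.py <<'E'
C0=np.array([.5615,.0255]);PSI=-.047
def scan(P):
    c,s=np.cos(PSI),np.sin(PSI);return (np.atleast_2d(P)[:,:2]-C0)@np.array([[c,-s],[s,c]])
def rack(cam="top"):
    m=manip.camera_model(cam);im=manip.capture(cam);C,A,P=caps(im,m,.123);S=scan(P)
    k=(abs(S[:,0]-.04)<.07)&(S[:,1]>-.04)&(S[:,1]<.16);return S[k],A[k],im
E
python3 - <<'E'
from h import *
s=manip.observe();print(s["t"],s["force"],scan(s["tcp_pos"]),s["tcp_pos"][2])
S,A,im=rack();print(S.round(4).tolist(),A)
w=manip.capture("wrist");cv2.imwrite("pics/w4.png",w)
E
```

```text
8.6 [-0.8331905  -0.76551408  0.23030936] [[ 0.01503579 -0.05874888]] 0.07069220284207897
[[0.0425, 0.079], [0.0409, 0.0593], [0.0391, 0.0394], [0.0375, 0.0194], [0.0368, 0.0003], [0.0233, 0.0807], [0.0216, 0.061], [0.0206, 0.041], [0.0186, 0.0209]] [28 29 29 32 22 31 28 30 29]
```

View pics/w4.png

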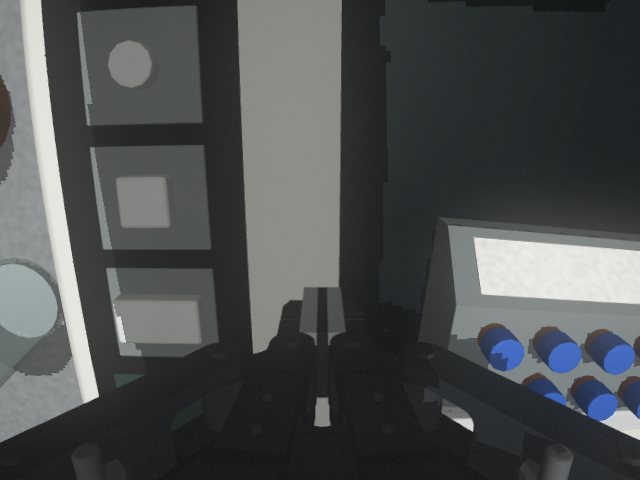

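The wrist view shows the tip at (321,300) clear of the rack's right end (about column 430), with the rack's slanted face toward the robot. Pushing +y.

send_rows --pt "0 0 0 0 0.01 0 0" --pt "0 0 0 0 0.02 0 0" --pt "0 0 0 0 0.025 0 0" --pt "0 0 0 0 0.03 0 0" --pt "0 0 0 0 0.035 0 0" --pt "0 0 0 0 0.04 0 0" --pt "0 0 0 0 0.045 0 0" --pt "0 0 0 0 0.05 0 0" --pt "0 0 0 0 0.055 0 0" --pt "0 0 0 0 0.06 0 0" --pt "0 0 0 0 0.06 0 0"

```text
t: 9.62
tcp_pos: [0.5779, 0.0281, 0.0719]
eef_rot: [0.023, 1.0, 0.001, -0.0]
force: [-0.4, 0.4, 0.9]
finger_gap: -0.0002
finger_force: 0.0
```

```bash
python3 - <<'E'
from h import *
s=manip.observe();print(s["t"],s["force"],scan(s["tcp_pos"]),s["tcp_pos"][2])
S,A,im=rack();print(S.round(4).tolist(),A)
E
```

```text
9.6167 [-0.35543358  0.359496    0.85365838] [[0.01627375 0.00341633]] 0.0718997876173518
[[0.0389, 0.1125], [0.0383, 0.0926], [0.0368, 0.0725], [0.0206, 0.1133], [0.019, 0.0934], [0.0182, 0.0732]] [31 30 32 29 28 33]
```

send_rows --pt "0 0 0 0 0.005 0 0" --pt "0 0 0 0 0.01 0 0" --pt "0 0 0 0 0.013 0 0" --pt "0 0 0 0 0.015 0 0" --pt "0 0 0 0 0.017 0 0" --pt "0 0 0 0 0.018 0 0" --pt "0 0 0 0 0.018 0 0"

```text
t: 10.25
tcp_pos: [0.5794, 0.0437, 0.0722]
eef_rot: [0.024, 1.0, -0.001, 0.001]
force: [0.7, -4.0, -0.5]
finger_gap: -0.0004
finger_force: 2.3
```

```bash
python3 - <<'E'
from h import *
s=manip.observe();print(s["t"],s["force"],scan(s["tcp_pos"]),s["tcp_pos"][2])
S,A,im=rack();print(S.round(4).tolist(),A)
E
```

```text
10.25 [ 0.73080266 -3.96375308 -0.5313069 ] [[0.01706137 0.01898732]] 0.0721685634756493
[[0.0377, 0.1284], [0.0372, 0.1085], [0.0185, 0.1288], [0.0182, 0.1088]] [30 29 29 31]
```

It's at the stop (4 N in -y, caps in place), and turned only about -0.02. Now back off, rise, and bring the tool tilted 45° in front of the label face with the fingers 40% open, so that two points square the rack.

send_rows --pt "0 0 0 0 0.0015 0 0" --pt "0 0 0 0 0.0015 0 0" --pt "0 0 0 0 -0.02 0 0" --pt "0 0 0 0 -0.02 -0.04 0" --pt "0 0 0 0 -0.02 -0.08 0" --pt "0 0 0 0.01 0.01 -0.11 0" --pt "0 -0.12 0 0.03 0.04 -0.11 20" --pt "0 -0.24 0 0.05 0.07 -0.11 40" --pt "0 -0.36 0 0.05 0.07 -0.11 40" --pt "0 -0.48 0 0.05 0.07 -0.11 40" --pt "0 -0.6 0 0.05 0.07 -0.1 40" --pt "0 -0.72 0 0.05 0.07 -0.09 40" --pt "0 -0.785 0 0.045 0.07 -0.07 40" --pt "0 -0.785 0 0.035 0.07 -0.05 40" --pt "0 -0.785 0 0.03 0.07 -0.04 40" --pt "0 -0.785 0 0.03 0.07 -0.04 40" --pt "0 -0.785 0 0.03 0.07 -0.04 40"

```text
t: 11.72
tcp_pos: [0.5511, 0.1162, 0.1106]
eef_rot: [0.021, 0.924, -0.009, 0.381]
force: [-0.2, -0.2, 0.2]
finger_gap: 0.0345
finger_force: 0.0
```

```bash
python3 - <<'E'
from h import *
s=manip.observe();print(s["t"],s["force"],scan(s["tcp_pos"]),s["tcp_pos"][2],R.from_quat(s["eef_rot"]).as_matrix().round(3).tolist())
w=manip.capture("wrist");b=manip.capture("side")
cv2.imwrite("pics/c5.png",np.hstack([cv2.resize(w,(400,300)),cv2.resize(b[160:310,220:420],(400,300),interpolation=cv2.INTER_CUBIC)]))
E
```

```text
11.7167 [-0.15984515 -0.22853755  0.19780553] [[-0.01468479  0.09011689]] 0.1106038583172978 [[-0.709, 0.046, 0.704], [0.032, 0.999, -0.033], [-0.704, -0.001, -0.71]]
```

View pics/c5.png

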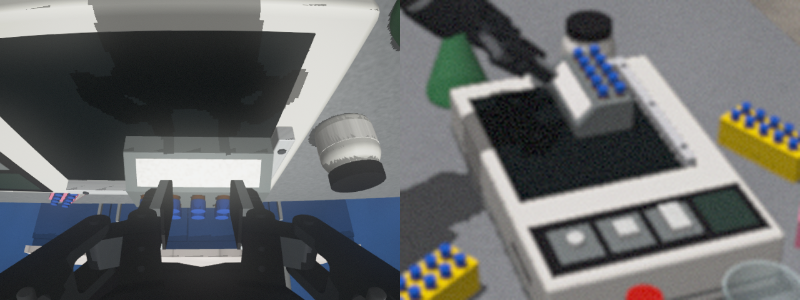

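The wrist view (left half) shows both fingers at (153,210) and (240,210), centred in front of the label at (203,172). The rack's left end is at the stop near (285,140). Approaching along the tool axis.

send_rows --pt "0 0 0 0 0 0.01 40" --pt "0 0 0 0 0 0.02 40" --pt "0 0 0 0 0 0.028 40" --pt "0 0 0 0 0 0.034 40" --pt "0 0 0 0 0 0.036 40" --pt "0 0 0 0 0 0.038 40" --pt "0 0 0 0 0 0.038 40"

```text
t: 12.4
tcp_pos: [0.5793, 0.1148, 0.0854]
eef_rot: [0.022, 0.924, -0.009, 0.383]
force: [-0.3, 0.2, 0.1]
finger_gap: 0.0341
finger_force: 0.0
```

send_rows --pt "0 0 0 0 0 0.002 40" --pt "0 0 0 0 0 0.004 40" --pt "0 0 0 0 0 0.004 40"

```text
t: 12.65
tcp_pos: [0.5838, 0.1147, 0.0851]
eef_rot: [0.022, 0.923, -0.009, 0.385]
force: [-2.9, -1.2, 8.9]
finger_gap: 0.0342
finger_force: 3.7
```

send_rows --pt "0 0 0 0 0 0.001 40" --pt "0 0 0 0 0 0.002 40" --pt "0 0 0 0 0 0.002 40"

```text
t: 12.9
tcp_pos: [0.5858, 0.1147, 0.0851]
eef_rot: [0.022, 0.922, -0.009, 0.387]
force: [-8.6, -1.4, 16.5]
finger_gap: 0.0343
finger_force: 8.5
```

Contact (normal about 18 N, a bit too much downward). Ease slightly upward and slide forward along +x.

send_rows --pt "0 0 0 -0.002 0 0.0005 40" --pt "0 0 0 -0.004 0 0.0025 40" --pt "0 0 0 -0.006 0 0.0045 40" --pt "0 0 0 -0.008 0 0.0065 40" --pt "0 0 0 -0.01 0 0.0085 40" --pt "0 0 0 -0.01 0 0.0085 40"

```text
t: 13.4
tcp_pos: [0.5983, 0.1141, 0.0851]
eef_rot: [0.022, 0.922, -0.009, 0.385]
force: [-4.2, -0.9, 9.6]
finger_gap: 0.0345
finger_force: 4.8
```

```bash
python3 - <<'E'
from h import *
s=manip.observe();print(s["t"],s["force"],scan(s["tcp_pos"]),s["tcp_pos"][2])
S,A,im=rack();print(S.round(4).tolist(),A)
S,A,im=rack("side");print(S.round(4).tolist(),A)
E
```

```text
13.4 [-4.18525257 -0.87661719  9.61833613] [[0.03263463 0.09025651]] 0.08512246320159875
[[0.0559, 0.1289], [0.0557, 0.1094], [0.0552, 0.0893], [0.0557, 0.0692], [0.0558, 0.0494], [0.0371, 0.129], [0.0371, 0.1091], [0.0367, 0.0893], [0.0368, 0.0695], [0.0366, 0.0495]] [30 28 28 29 29 29 30 30 31 30]
[[0.0546, 0.0847], [0.0365, 0.082]] [100 114]
```

The rack is square now, about 4 mm short of the fence. Continuing forward.

send_rows --pt "0 0 0 -0.002 0 0.0015 40" --pt "0 0 0 -0.0035 0 0.003 40" --pt "0 0 0 -0.0035 0 0.003 40"

```text
t: 13.75
tcp_pos: [0.6025, 0.1139, 0.0851]
eef_rot: [0.022, 0.923, -0.009, 0.385]
force: [-5.0, -0.9, 10.0]
finger_gap: 0.0337
finger_force: 4.9
```

send_rows --pt "0 0 0 -0.001 0 0.001 40" --pt "0 0 0 -0.001 0 0.001 40" --pt "0 0 0 -0.001 0 0.001 40"

```text
t: 14.0
tcp_pos: [0.6032, 0.1138, 0.085]
eef_rot: [0.022, 0.923, -0.009, 0.385]
force: [-10.4, 0.5, 14.5]
finger_gap: 0.0341
finger_force: 8.6
```

send_rows --pt "0 0 0 -0.001 0 0.001 40" --pt "0 0 0 -0.001 0 0.001 40" --pt "0 0 0 -0.001 0 0.001 40"

```text
t: 14.25
tcp_pos: [0.6033, 0.1139, 0.085]
eef_rot: [0.022, 0.923, -0.009, 0.384]
force: [-20.1, 0.3, 23.4]
finger_gap: 0.0343
finger_force: 15.5
```

```bash
python3 - <<'E'
from h import *
s=manip.observe();print(s["t"],s["force"],scan(s["tcp_pos"]),s["tcp_pos"][2])
S,A,im=rack();print(S.round(4).tolist(),A)
t=cv2.resize(im[150:235,235:385],(800,453),interpolation=cv2.INTER_CUBIC);cv2.imwrite("pics/t6.png",t)
E
```

```text
14.25 [-20.13313371   0.3015852   23.37486561] [[0.03755977 0.09024428]] 0.08501238540755347
[[0.0607, 0.1289], [0.0606, 0.109], [0.0605, 0.0893], [0.0605, 0.0695], [0.0604, 0.0496], [0.0414, 0.1292], [0.0414, 0.1092], [0.0417, 0.0894], [0.0419, 0.0693], [0.0416, 0.0496]] [29 31 31 29 28 30 28 27 29 29]
```

View pics/t6.png

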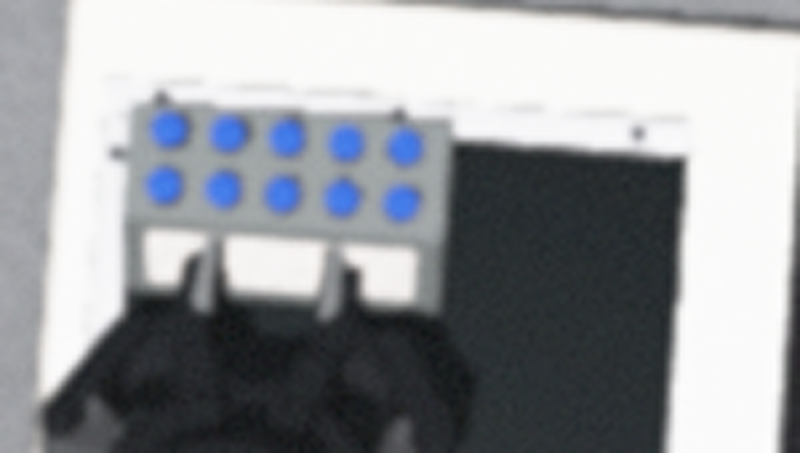

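The top crop shows the rack flush on the fence (top edge at rows 105–120) and against the side stop at column 130, square, with both fingers on the label at (205,275) and (335,285). The contact force is 20 N forward and 23 N down. A short hold will confirm it's steady.

send_rows --pt "0 0 0 0 0 0 40" --pt "0 0 0 0 0 0 40" --pt "0 0 0 0 0 0 40" --pt "0 0 0 0 0 0 40" --pt "0 0 0 0 0 0 40" --pt "0 0 0 0 0 0 40"

```text
t: 14.8
tcp_pos: [0.6033, 0.1138, 0.085]
eef_rot: [0.022, 0.923, -0.009, 0.384]
force: [-20.5, 0.1, 23.7]
finger_gap: 0.0341
finger_force: 15.5
```

```bash
python3 -c "
from bench import manip
print(manip.job_done())"
```

```text
the job is handed in; nothing more can be done
None
```

I pressed the wake, size and read keys in order and slid the rack home; the arm is still holding it with about 20 N toward the fence and 24 N down, and the job was handed in at about 14.8 s (no verdict was returned).

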